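# Put the jeweller's forming tools back on their outlines

### The job

Tidy the jeweller's bench: put each of the four steel forming tools (the long grooved bar, the square block, the round block and the two-horned anvil) upright on the dark board whose pale felt outline has its shape, centred on the outline and turned to match it. The bar lies across the square block: lift it straight up off the block before you carry it away, so that the block beneath stays where it is. Set the tools down rather than dropping them, let go of them all, and leave the small glass jar standing where it is.

Things in the scene. Friction and masses are not known exactly. Their poses are not given: they have to be found in the camera images.
- swage_mid (a point): Long plain steel swage bar with dark cross grooves on top, 100 (x) x 26 (y) x 20 (z) mm, 0.3 to 0.5 kg. At the start it lies flat across the square block, its middle within about 10 mm of the block's, both ends overhanging. The point is its centre, half-way up; x along its length, z up. Turning it half round gives the same outline.
- square_mid (a point): Flat square steel bench block 50 x 50 x 24 mm, 0.35 to 0.6 kg, lying on the bench under the bar. The point is its centre, half-way up; x and y square to its sides, z up. Any quarter turn is the same.
- round_mid (a point): Round steel block, diameter 50 mm, 26 mm high, 0.3 to 0.5 kg, standing flat on the bench. The point is its centre, half-way up; z up.
- anvil_mid (a point): Small steel anvil with a horn at each end, 42 mm high, 104 mm over the horns, 0.35 to 0.6 kg. Foot 50 (x) x 36 (y) x 10 mm high; waist 30 x 20 mm; head 44 (x) x 24 (y) mm from 26 to 42 mm above its underside, the place to grip across y; tapering horns of 30 mm along +x and -x from the head. The point is on its vertical mid-line, half-way up (21 mm above its underside); z up. The two ends are alike.
- spot_swage (a point): Fixed dark walnut board 130 x 80 x 4 mm lying on the bench, with a pale grey felt inlay (flush) in the outline of the long bar (102 x 28 mm). The point is the centre of the inlay and of the board, on the board's top face (4 mm above the bench); z up, x along the board's long side, as is the inlay's length.
- spot_square (a point): Fixed dark walnut board 130 x 80 x 4 mm lying on the bench, with a pale grey felt inlay (flush) in the outline of the square block (52 x 52 mm). The point is the centre of the inlay and of the board, on the board's top face (4 mm above the bench); z up, x along the board's long side, the inlay's sides along x and y.
- spot_round (a point): Fixed dark walnut board 130 x 80 x 4 mm lying on the bench, with a pale grey felt inlay (flush) in the outline of the round block (diameter 52 mm). The point is the centre of the inlay and of the board, on the board's top face (4 mm above the bench); z up, x along the board's long side.
- spot_anvil (a point): Fixed dark walnut board 130 x 80 x 4 mm lying on the bench, with a pale grey felt inlay (flush) in the outline of the anvil seen from above (52 x 38 mm foot with a tapering horn at both ends, 104 mm in all). The point is the centre of the inlay and of the board, on the board's top face (4 mm above the bench); z up, x along the board's long side, as is the horns' line.
- jar_mid (a point): Small closed glass jar with a metal lid, diameter 40 mm, 60 mm high, loose, standing on the bench among the tools; to be left alone. The point is on its axis, half-way up.
Mind the look-alikes: they are no part of the job. There is more than one size of the part that bears jar_mid; the job needs the largest.

How it is judged:
On the way:
1. the bar is lifted clear of the square block, with the block left within 12 mm of its starting place (height (world z) of swage_mid above 0.065 m and distance of square_mid from where it was at the start of the episode below 0.012 m and contact force between swage and square below 0.05 N), for 0.1 s.
At the end, for the whole second after the job is handed in: Each tool upright (0.1 rad) and flat on the board with its own outline, centre within 12 mm of the outline's and, but for the round one, turned to it within 0.21 rad (either way round; square: any quarter turn); all released and at rest; the jar upright, within 30 mm of its start (horizontal distance between square_mid and spot_square below 0.012 m and z of square_mid in the frame of spot_square between 0.008 and 0.016 m and angle between each of square_mid, swage_mid, round_mid, anvil_mid's own z axis and vertical below 0.1 rad and linear speed of each of square, swage, round, anvil below 0.02 m/s and contact force between the fingers and square below 0.1 N and (angle between the x axis of square_mid and the x axis of spot_square, either way round below 0.21 rad or angle between the y axis of square_mid and the x axis of spot_square, either way round below 0.21 rad) and horizontal distance between swage_mid and spot_swage below 0.012 m and z of swage_mid in the frame of spot_swage between 0.006 and 0.014 m and contact force between the fingers and swage below 0.1 N and angle between the x axis of swage_mid and the x axis of spot_swage, either way round below 0.21 rad and horizontal distance between round_mid and spot_round below 0.012 m and z of round_mid in the frame of spot_round between 0.009 and 0.017 m and contact force between the fingers and round below 0.1 N and horizontal distance between anvil_mid and spot_anvil below 0.012 m and z of anvil_mid in the frame of spot_anvil between 0.017 and 0.025 m and contact force between the fingers and anvil below 0.1 N and angle between the x axis of anvil_mid and the x axis of spot_anvil, either way round below 0.21 rad and distance of jar_mid from where it was at the start of the episode below 0.03 m and angle between jar_mid's own z axis and vertical below 0.2 rad); the robot touches nothing.
It fails at once if a tool is dropped: it falls free of the fingers faster than 0.7 m/s (a fall of more than about 25 mm) ((linear speed of square above 0.7 m/s and contact force between the fingers and square below 0.05 N) or (linear speed of swage above 0.7 m/s and contact force between the fingers and swage below 0.05 N) or (linear speed of round above 0.7 m/s and contact force between the fingers and round below 0.05 N) or (linear speed of anvil above 0.7 m/s and contact force between the fingers and anvil below 0.05 N)).
It fails at once if the glass jar is knocked over or pushed more than 30 mm (distance of jar_mid from where it was at the start of the episode above 0.03 m or angle between jar_mid's own z axis and vertical above 0.5 rad).
It also fails if it takes over 109 s, if anything falls off the work surface, if the arm or the gripper's body presses on something with over 40 N, if the wrist force passes 120 N, or if a joint passes its speed limit or range.

### The arm

A 6-joint arm with a two-finger parallel gripper is mounted at the origin on the work surface. World frame = base frame: x ahead of the robot, y to its left, z up, the work surface at z = 0. Lengths are in m, angles in rad, forces in N, time in s.
With the tool pointing down it reaches from about 0.425 to 0.95 m from the base axis. Payload 14.7 kg.
Tool frame: the origin (TCP) lies between the finger pads; the fingertips stand 17 mm ahead of it and the grasp point (between the pads) lies 2 mm behind it; z points along the fingers, y is the direction in which the jaws open and shut (so a half turn about z gives the same grasp; the last joint's range is limited). The gripper opens to 85 mm and grips with 20 to 120 N. Pads are 22 mm wide; open, the fingers measure 114 mm over their backs; the gripper's body (76 mm by 85 mm) begins 54 mm behind the grasp point. The pads swing forward as they close: fully open they stand 13 mm farther back than shut.
Start: joints at [1.146, 0.48, 1.596, -0, 1.065, -0.047], TCP at [0.24, 0.604, 0.218] pointing down, gripper open.
Joint ranges: [-2.75, 2.75], [-0.82, 2.05], [0.23, 2.67], [-1.56, 4.7], [0.09, 2.69], [-2.92, 2.92]. Speed limits (rad/s): [1.89, 1.89, 2.39, 3.01, 3.01, 3.01].

### API

Orientations are given as a 3x3 rotation matrix whose columns are the frame's x, y, z axes.
In Python, from station import r gives the robot as it stands. The module is installed in compiled form; this text tells all that it offers.
- The arm moves only by the tool play_rows, never from a script. Its arguments are lists of equal length, an entry for each row: "linear": the shift along the tool's x, y, z in mm, a list of three; "delta_rot": the turn, a rotation vector about the tool's x, y, z in rad, a list of three; "claw": the gripper's target within -1 to 1 (shut at 1, half-way at 0, fully open at -1). In form: {"linear": [[dx, dy, dz], ...], "delta_rot": [[wx, wy, wz], ...], "claw": [claw, ...]}. A call has 1 to 8 rows; each row is the pose to reach, as a shift and turn from the pose commanded when the call began, along the tool's axes at that moment; what a row does not reach only later rows make up. A row lasts 1/10 s, in which the tool goes at most 50 mm and 8.59 degrees, less where a joint would pass 70% of its speed; a pose out of reach is approached as far as the arm can. A call with a gripper value outside its range is refused whole. The fingers move at their own pace and stop on an object; the grip force is fixed at half the most. Time passes only in rows, so rows that repeat a pose let the fingers close. It gives the time, the measured TCP pose, the force and the opening at its end, in the units of the state.
- r.get_obs(): the state, without advancing time (a new reading comes with each control period).
- r.snapshot(name): name is "side" or "top" or "wrist"; returns a dict with "image" (480x640x3 uint8, red, green, blue), "fov_y" (degrees; the focal length in pixels is half the picture's height over the tangent of half this angle, whatever the lens; pixels are square), "cx", "cy" (the principal point, pixels), "world_to_cam" (4x4, takes a point from world to camera coordinates); the wrist camera has in their place "hand_eye" (4x4, takes a point from camera to tool coordinates, whose origin is the TCP and whose axes are the flange's). Camera axes: x right, y down, z forward; pixel columns grow to the right and rows downward; lengths in m; the calibration is good to about 2 mm. A picture is of the moment at which its call begins: read the wrist's pose just before it. There is no depth.
- r.close_job(): hands the job in, once; it reports no verdict.
Trained networks look in the newest picture that a camera, given by its name, has taken for a name from the list of things; names that differ only in an ending like _2 or _b are one class to them, and where a whole thing is asked for, a point or a joint stands for the part that bears it (a point fixed in the world has none). Each returns a list of dicts, best first, with "p" (0 to 1); they miss things now and then, are a little off and sometimes report something else, mostly with a low value. They report only what shows in the picture. A call takes as long as a camera call. They do not tell look-alikes from the thing itself.
- r.search_frame(camera, thing): "box" ([centre column, centre row, width, height] as shares, 0 to 1, of the picture: columns of its width, rows of its height, round what is visible of it).
- r.landmark_of(camera, thing): "at" ([column, row] as shares, 0 to 1, of the picture: columns of its width, rows of its height: a listed point, or the origin of a listed thing).
The state is a dict: "time": time; "joints": joint angles; "joint_vel": joint speeds; "joint_efforts": joint torques, N m; "eef_pos": TCP position; "tool_rot": TCP orientation; "ft_force": force on the tool from outside, world axes, zero at the start; "ft_torque": the same for the moment, N m; "grip_width": opening from 0.0 (shut) to 1.0 (fully open).
Only numpy, scipy, OpenCV 4.12 (cv2) and the standard library are available. Lean on these libraries where they do the work, as an engineer would, in place of code of your own. Each camera call takes 0.05 s, during which the arm holds its last target. There are 200 camera calls.

## Working session

There is one attempt and no reset: what is moved stays moved. The work goes in short steps, Python scripts to look and compute and a tool call to move; the robot and the scene stay as the last step left them, time stands still between calls to the robot, and variables do not carry over. Pictures are saved under pics/ and viewed, about 12 in all and at most 16, crops included, and the job is handed in when it is done.

Besides the shell and the picture viewer there is one more tool, called after "Call:" as name(argument=value, ...) on one line, values as JSON. play_rows: Moves the arm, as the interface text tells. Its arguments: {"type":"object","properties":{"linear":{"type":"array"},"delta_rot":{"type":"array"},"claw":{"type":"array"}},"required":["linear","delta_rot","claw"]}

```bash
mkdir -p pics
cat > h.py <<'E'
import numpy as np, cv2
from station import r
def K(s):
    f=240/np.tan(np.radians(s["fov_y"])/2); return f,s["cx"],s["cy"]
def cam(name):
    if name=="wrist":
        o=r.get_obs(); s=r.snapshot(name)
        T=np.eye(4);T[:3,:3]=o["tool_rot"];T[:3,3]=o["eef_pos"]
        s["w2c"]=np.linalg.inv(T@np.array(s["hand_eye"]))
    else:
        s=r.snapshot(name); s["w2c"]=np.array(s["world_to_cam"])
    return s
def unproj(s,u,v,z):
    f,cx,cy=K(s); C=np.linalg.inv(s["w2c"])
    d=C[:3,:3]@np.array([(u-cx)/f,(v-cy)/f,1]); o=C[:3,3]
    return o+d*(z-o[2])/d[2]
def proj(s,p):
    f,cx,cy=K(s); q=s["w2c"]@np.append(p,1); return np.array([cx+f*q[0]/q[2],cy+f*q[1]/q[2]])
def save(s,n): cv2.imwrite("pics/"+n,cv2.cvtColor(s["image"],cv2.COLOR_RGB2BGR))
E
python3 - <<'E'
from h import *
Z=dict(swage_mid=.034,square_mid=.012,round_mid=.013,anvil_mid=.021,spot_swage=.004,spot_square=.004,spot_round=.004,spot_anvil=.004,jar_mid=.03)
for c in("top","side"):
    s=cam(c);save(s,c+"0.png");print(c,np.linalg.inv(s["w2c"])[:3,3].round(3),K(s))
    for n,z in Z.items():
        for d in r.landmark_of(c,n)[:3]:
            u,v=d["at"][0]*640,d["at"][1]*480
            print(n,round(d["p"],2),int(u),int(v),unproj(s,u,v,z).round(3))
print(r.get_obs())
E
```

```text
top [ 0.359 -0.008  1.112] (np.float64(541.6653929549826), 320.7817144646887, 235.52052339689135)
swage_mid 0.69 451 290 [ 0.431 -0.267  0.034]
square_mid 0.62 446 283 [ 0.445 -0.262  0.012]
round_mid 0.75 183 283 [0.45  0.272 0.013]
anvil_mid 0.69 315 280 [0.452 0.003 0.021]
spot_swage 0.7 484 223 [ 0.571 -0.35   0.004]
spot_square 0.57 143 225 [0.571 0.361 0.004]
spot_round 0.8 374 187 [ 0.649 -0.121  0.004]
spot_anvil 0.56 261 189 [0.646 0.115 0.004]
jar_mid 0.75 313 194 [0.629 0.006 0.03 ]
jar_mid 0.59 352 264 [ 0.483 -0.07   0.03 ]
jar_mid 0.57 316 225 [0.565 0.001 0.03 ]
side [-0.047 -0.696  0.717] (np.float64(599.1901894789293), 312.41400869081, 245.3773884579105)
swage_mid 0.67 376 365 [ 0.436 -0.27   0.034]
swage_mid 0.6 373 374 [ 0.42  -0.279  0.034]
square_mid 0.86 374 372 [ 0.44  -0.264  0.012]
round_mid 0.87 200 224 [0.447 0.268 0.013]
anvil_mid 0.72 279 281 [0.456 0.001 0.021]
spot_swage 0.61 470 370 [ 0.565 -0.352  0.004]
spot_square 0.8 217 194 [0.551 0.365 0.004]
spot_round 0.7 402 280 [ 0.647 -0.128  0.004]
spot_anvil 0.69 314 228 [0.631 0.112 0.004]
jar_mid 0.94 32
[... 205 characters left out ...]
43690e-05,
        1.06506071e+00, -4.65888674e-02]), 'joint_vel': array([ 0.00114893,  0.00033631,  0.00126319, -0.000458  ,  0.00145111,
        0.00170044]), 'joint_efforts': array([ 1.28734202e-03, -9.50514436e+01, -4.30647719e+01,  4.14980959e-04,
        9.37553741e-04, -4.13375437e-05]), 'eef_pos': array([0.23979898, 0.60417649, 0.21850358]), 'tool_rot': array([[-9.29463215e-01,  3.68914799e-01,  4.89667333e-05],
       [ 3.68914801e-01,  9.29463215e-01,  3.75416209e-05],
       [-3.16631179e-05,  5.29581083e-05, -9.99999998e-01]]), 'ft_force': array([-0.98942914, -0.29872212,  0.21536474]), 'ft_torque': array([ 0.04707752,  0.02961661, -0.00588215]), 'grip_width': 1.0019956736069968}
```

View pics/top0.png

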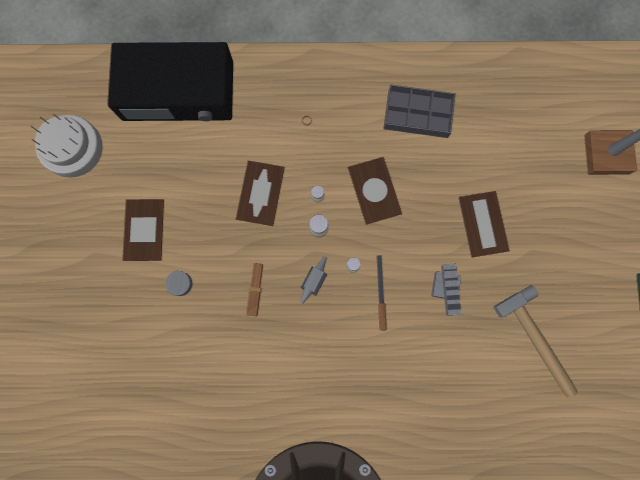

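View pics/side0.png

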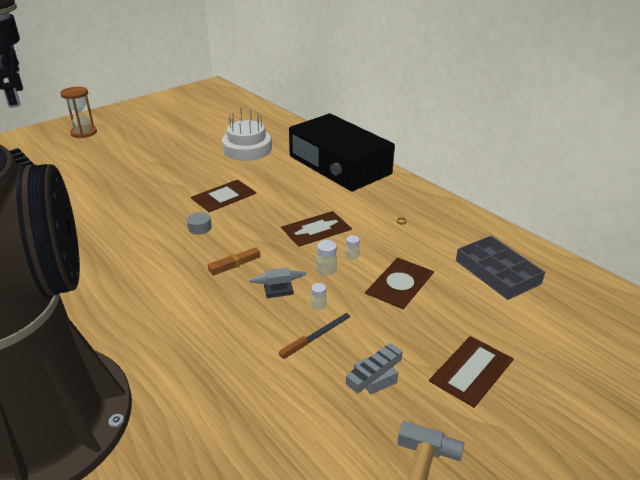

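The top view shows four boards: anvil (260,193), round (375,190), swage (484,224), square (143,230). The tools are the round block (178,283), the anvil (315,280) and the bar on the square block (450,288). The jars are at (319,225), (317,193) and (353,264). The side view agrees. Next I'll measure the outlines.

Run:
```python
from h import *
s=cam("top");im=s["image"];hsv=cv2.cvtColor(im,cv2.COLOR_RGB2HSV)
def rect(mask,z,c,n):
    k,l,st,_=cv2.connectedComponentsWithStats(mask.astype(np.uint8))
    lab=l[c[1]-3:c[1]+4,c[0]-3:c[0]+4].ravel();lab=lab[lab>0]
    if len(lab)==0: print(n,"none");return
    vs,us=np.where(l==np.bincount(lab).argmax())
    P=np.array([unproj(s,u,v,z)[:2] for u,v in zip(us,vs)])
    R=cv2.minAreaRect((P*1000).astype(np.float32)); b=cv2.boxPoints(R)
    e=max(b[1]-b[0],b[2]-b[1],key=np.linalg.norm)
    print(n,"mean",P.mean(0).round(4),"rect",np.round(R[0],1),np.round(R[1],1),"longdir deg",np.degrees(np.arctan2(e[1],e[0])).round(1)%180)
H,S,V=[hsv[...,i].astype(int) for i in range(3)]
for n,c in dict(anvil=(261,193),round=(375,190),swage=(484,224),square=(143,230)).items():
    x,y=c
    print(n,hsv[y,x],hsv[y-22,x])
    rect((S<50)&(V>130),.004,c,n+" inlay")
    m=((V<90)&(S>90))|((S<50)&(V>130)); rect(m,.004,c,n+" board")
for n,c,z in [("roundT",(178,283),.026),("anvilT",(315,280),.042),("bar",(450,288),.044)]:
    print(n,hsv[c[1],c[0]]);rect(S<70,z,c,n)
big=cv2.resize(im[240:330,290:480],None,fx=4,fy=4,interpolation=cv2.INTER_CUBIC)
cv2.imwrite("pics/crop.png",big[...,::-1])
```

```text
anvil [ 75   3 152] [11 76 81]
anvil inlay mean [0.6406 0.1199] rect [641.3 119.8] [ 36.8 101.3] longdir deg 169.5
anvil board mean [0.6393 0.1191] rect [640.1 119.2] [ 79.  129.8] longdir deg 169.5
round [ 75   3 154] [ 10 117  70]
round inlay mean [ 0.6448 -0.1215] rect [ 645.5 -121.3] [49.5 48.7] longdir deg 43.4
round board mean [ 0.6435 -0.1215] rect [ 643.9 -121.9] [129.6  79.3] longdir deg 16.1
swage [ 60   2 153] [ 75   3 152]
swage inlay mean [ 0.5706 -0.3473] rect [ 571.  -347.3] [100.6  26.7] longdir deg 9.3
swage board mean [ 0.5699 -0.3469] rect [ 570.7 -347.3] [128.6  79.3] longdir deg 9.1
square [ 70   5 155] [  9 115  71]
square inlay mean [0.563  0.3625] rect [563.9 362.6] [50.9 50.7] longdir deg 89.6
square board mean [0.5617 0.3612] rect [563.2 361. ] [129.2  78.8] longdir deg 0.0
roundT [109  16 124]
roundT mean [0.4491 0.2785] rect [449.3 278. ] [54.5 48.1] longdir deg 89.6
anvilT [109  16 125]
anvilT mean [0.452 0.007] rect [452.9   6.1] [ 34.6 103.4] longdir deg 153.0
bar [116  29  70]
bar mean [ 0.4341 -0.2572] rect [ 432.1 -253.5] [ 58.9 101. ] longdir deg 177.1
```

View pics/crop.png

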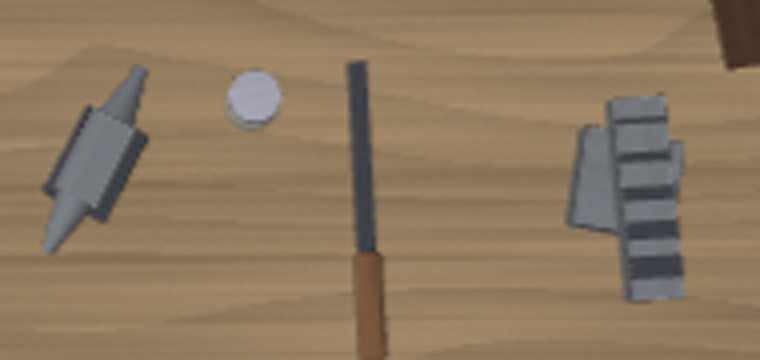

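The crop shows the bar centred at about (451.5,289.5) px and turned 5.4°. The square block's top-face corners are at about (432.5,296) and (460.5,275.5), turned about -9°. The anvil axis is at 153°. I'll start with the round block.

```bash
cat >> h.py <<'E'
from scipy.spatial.transform import Rotation as Ro
def go(p,phi,o=None,R0=None,p0=None):
    """tool-frame move to world p with jaw angle phi (deg, mod 180), tool down"""
    o=o or r.get_obs(); R0=np.array(o["tool_rot"]);p0=np.array(o["eef_pos"])
    best=None
    q1=np.degrees(np.arctan2(p[1],p[0]))
    for k in(-180,0,180,360):
        f=np.radians(phi+k); y=np.array([np.cos(f),np.sin(f),0]);z=np.array([0,0,-1.]);x=np.cross(y,z)
        w=Ro.from_matrix(R0.T@np.c_[x,y,z]).as_rotvec()
        if best is None or np.linalg.norm(w)<np.linalg.norm(best): best=w
    print("lin",(R0.T@(np.array(p)-p0)*1000).round(1).tolist(),"rot",best.round(3).tolist(),"phi",np.degrees(np.arctan2(R0[1,1],R0[0,1])).round(1),"t",o["time"],"w",round(o["grip_width"],3))
E
python3 - <<'E'
from h import *
s=cam("top")
print(unproj(s,451.5,289.5,.044),unproj(s,446.5,285.75,.024),unproj(s,313.5,280,.034))
go((.449,.277,.15),68.3)
E
```

```text
[ 0.43125696 -0.26425073  0.044     ] [ 0.44017145 -0.25938161  0.024     ] [0.45266776 0.00714271 0.034     ]
lin [-315.2, -226.9, 68.5] rot [-0.0, 0.0, 0.001] phi 68.4 t 1.1 w 1.001
```

Call:
play_rows(linear=[[-315,-227,68],[-315,-227,68],[-315,-227,68],[-315,-227,68],[-315,-227,68],[-315,-227,68],[-315,-227,68],[-315,-227,68]], delta_rot=[[0,0,0],[0,0,0],[0,0,0],[0,0,0],[0,0,0],[0,0,0],[0,0,0],[0,0,0]], claw=[-1,-1,-1,-1,-1,-1,-1,-1])

```text
time: 1.9
eef_pos: [0.4498, 0.275, 0.1503]
tool_rot: [[-0.929, 0.369, 0.0], [0.369, 0.929, 0.0], [-0.0, 0.0, -1.0]]
ft_force: [1.1, 0.5, -0.5]
grip_width: 1.005
```

Call:
play_rows(linear=[[0,0,0],[0,0,0],[0,0,0],[0,0,0]], delta_rot=[[0,0,0],[0,0,0],[0,0,0],[0,0,0]], claw=[-1,-1,-1,-1])

```text
time: 2.3
eef_pos: [0.4484, 0.278, 0.1507]
tool_rot: [[-0.93, 0.368, 0.0], [0.368, 0.93, 0.0], [-0.0, 0.0, -1.0]]
ft_force: [-1.0, 0.1, 0.7]
grip_width: 1.001
```

Run:
```python
from h import *
o=r.get_obs();print(o["eef_pos"],o["time"],o["ft_force"])
s=cam("wrist");save(s,"w_round.png")
for d in r.landmark_of("wrist","round_mid")[:2]:
    u,v=d["at"][0]*640,d["at"][1]*480;print(d["p"],u,v,unproj(s,u,v,.013))
for d in r.search_frame("wrist","round_mid")[:2]: print(d)
```

```text
[0.44837402 0.27797224 0.15071067] 2.3 [-1.02068943  0.06070888  0.71814066]
0.93 311.104 223.008 [0.45065721 0.27822185 0.013     ]
{'box': [0.4892, 0.4689, 0.0972, 0.131], 'p': 0.77}
```

View pics/w_round.png

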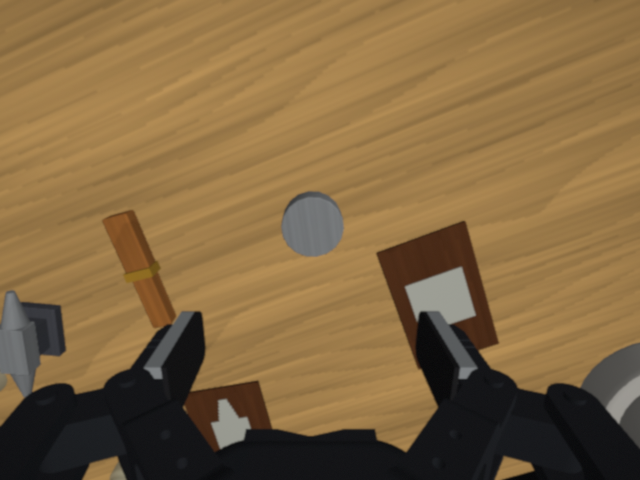

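The wrist view shows the round block at (312,224), world about (0.450, 0.279), which agrees with the top view. I'll descend and grip.

Call:
play_rows(linear=[[-1,1,40],[-1,1,80],[-1,1,105],[-1,1,120],[-1,1,128],[-1,1,128],[-1,1,128],[-1,1,128]], delta_rot=[[0,0,0],[0,0,0],[0,0,0],[0,0,0],[0,0,0],[0,0,0],[0,0,0],[0,0,0]], claw=[-1,-1,-1,-1,-1,-1,1,1])

```text
time: 3.25
eef_pos: [0.4507, 0.2779, 0.0234]
tool_rot: [[-0.93, 0.369, 0.001], [0.369, 0.93, 0.001], [-0.001, 0.001, -1.0]]
ft_force: [0.3, -0.8, -0.3]
grip_width: 0.692
```

Call:
play_rows(linear=[[0,0,0],[0,0,0],[0,0,0],[0,0,0],[0,0,0]], delta_rot=[[0,0,0],[0,0,0],[0,0,0],[0,0,0],[0,0,0]], claw=[1,1,1,1,1])

```text
time: 3.75
eef_pos: [0.4501, 0.2775, 0.0226]
tool_rot: [[-0.929, 0.369, 0.0], [0.369, 0.929, 0.0], [-0.0, 0.0, -1.0]]
ft_force: [0.1, -0.3, 0.6]
grip_width: 0.001
```

Run:
```python
from h import *
o=r.get_obs();print(o["eef_pos"],o["ft_force"])
go((.449,.278,.14),68.3)
```

```text
[0.45010724 0.27753803 0.02255657] [ 0.10759095 -0.27175732  0.59887587]
lin [1.2, 0.0, -117.4] rot [0.0, 0.0, 0.001] phi 68.4 t 3.75 w 0.001
```

Run:
```python
from h import *
a=cam("wrist");b=cam("top")
for n in("wrist","top","side"):
    s={"wrist":a,"top":b}.get(n) or cam(n)
    for d in r.landmark_of(n,"round_mid")[:2]:
        u,v=d["at"][0]*640,d["at"][1]*480;print(n,d["p"],u,v,unproj(s,u,v,.013))
    c=s["image"] if n=="wrist" else (s["image"][200:360,90:300] if n=="top" else s["image"][130:290,100:310])
    cv2.imwrite(f"pics/m_{n}.png",cv2.resize(c,(400,300),interpolation=cv2.INTER_CUBIC)[...,::-1])
i=[cv2.imread(f"pics/m_{n}.png") for n in("wrist","top","side")]
cv2.imwrite("pics/m.png",np.vstack([np.hstack(i[:2]),np.hstack([i[2],i[2]*0])]))
print(a["hand_eye"])
```

```text
wrist 0.68 313.28 289.20000000000005 [0.45096403 0.27900961 0.013     ]
top 0.69 182.07999999999998 282.816 [0.45059822 0.27404786 0.013     ]
top 0.6 446.91200000000003 287.52 [ 0.43740586 -0.26259532  0.013     ]
side 0.83 201.216 222.72 [0.45236144 0.27264749 0.013     ]
[[ 1.69036668e-03 -9.49216096e-01 -3.14620319e-01  7.93590570e-02]
 [ 9.99998490e-01  1.47765263e-03  9.14602306e-04 -1.26722141e-04]
 [-4.03255689e-04 -3.14621390e-01  9.49217161e-01 -1.55503117e-01]
 [ 0.00000000e+00  0.00000000e+00  0.00000000e+00  1.00000000e+00]]
```

View pics/m.png

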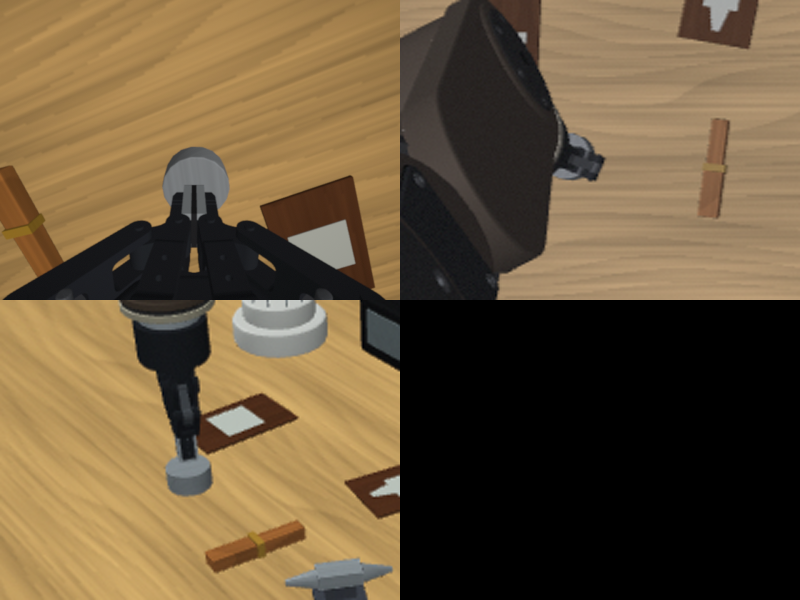

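Run:
```python
from h import *
s=cam("wrist");o=r.get_obs();print(K(s));R=np.array(o["tool_rot"]);p=np.array(o["eef_pos"])
for dz in(-.02,-.002,.01,.017): print(dz,proj(s,p+R@[0,0,dz]).round(1))
c=np.array([.450,.279])
for z in(0,.026):
    P=np.array([proj(s,(c[0]+.025*np.cos(a),c[1]+.025*np.sin(a),z)) for a in np.linspace(0,6.3,60)]);print(z,P.min(0).round(),P.max(0).round())
cv2.imwrite("pics/m2.png",cv2.resize(s["image"][200:420,200:440],(720,590))[...,::-1])
print(o["joints"],o["ft_force"])
```

```text
(np.float64(368.79063711178526), 310.01475260931835, 241.2248308798696)
-0.02 [309.8 319.8]
-0.002 [309.8 299.7]
0.01 [309.8 288.4]
0.017 [309.9 282.4]
0 [265. 231.] [360. 319.]
0.026 [258. 249.] [367. 347.]
[ 4.95171893e-01  6.00308777e-01  2.02637221e+00 -7.81695394e-06
  5.15003326e-01 -6.97765665e-01] [-0.10339303  0.41789483 -0.45664843]
```

View pics/m2.png

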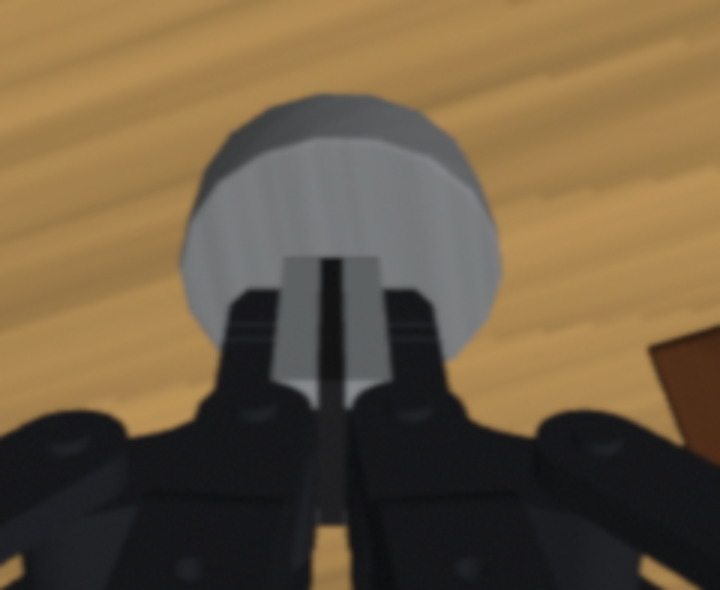

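The crop shows the shut finger tips at row ~296, above the block's top face, so nothing was gripped. Both finger views put the tips about 12 mm behind the reported TCP when shut and 26 mm behind when open, rather than 17 mm ahead. The cameras otherwise agree with each other, so the real fingers sit about 29 mm farther back than stated. I'll open and go lower carefully.

Call:
play_rows(linear=[[0,0,0],[0,0,0],[0,0,0],[0,0,0],[0,0,0],[0,0,0]], delta_rot=[[0,0,0],[0,0,0],[0,0,0],[0,0,0],[0,0,0],[0,0,0]], claw=[-1,-1,-1,-1,-1,-1])

```text
time: 4.7
eef_pos: [0.4501, 0.2775, 0.0225]
tool_rot: [[-0.929, 0.369, -0.0], [0.369, 0.929, -0.0], [0.0, -0.0, -1.0]]
ft_force: [-0.2, 0.4, 0.4]
grip_width: 0.993
```

Call:
play_rows(linear=[[0,1,8],[0,1,15],[0,1,21],[0,1,26],[0,1,28],[0,1,28]], delta_rot=[[0,0,0],[0,0,0],[0,0,0],[0,0,0],[0,0,0],[0,0,0]], claw=[-1,-1,-1,-1,-1,-1])

```text
time: 5.3
eef_pos: [0.4503, 0.2783, -0.0059]
tool_rot: [[-0.929, 0.369, -0.001], [0.369, 0.929, -0.0], [0.0, -0.001, -1.0]]
ft_force: [0.6, -0.2, -0.3]
grip_width: 0.997
```

Run:
```python
from h import *
s=cam("wrist");o=r.get_obs();print(o["eef_pos"],o["ft_force"])
cv2.imwrite("pics/m3.png",s["image"][...,::-1])
```

```text
[ 0.45035359  0.27838881 -0.00567466] [ 0.10898881  0.22517491 -0.02779724]
```

View pics/m3.png

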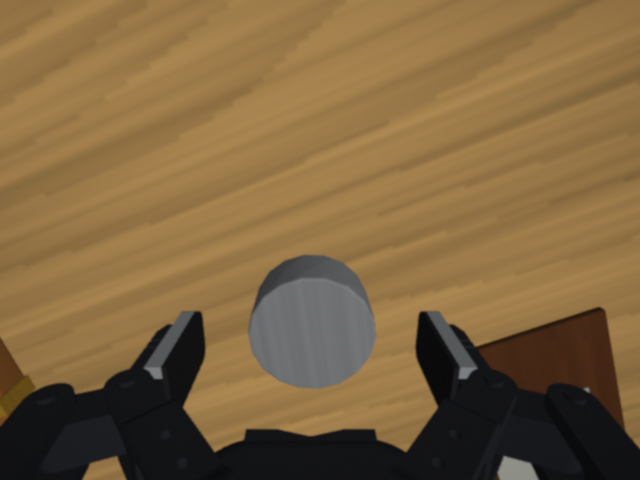

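The block at (312,330) sits between the open pads, with no contact force at TCP z = -6 mm. That confirms the offset. Going 4 mm lower and closing.

Call:
play_rows(linear=[[0,0,4],[0,0,4],[0,0,4],[0,0,4],[0,0,4],[0,0,4],[0,0,4],[0,0,4]], delta_rot=[[0,0,0],[0,0,0],[0,0,0],[0,0,0],[0,0,0],[0,0,0],[0,0,0],[0,0,0]], claw=[-1,-1,1,1,1,1,1,1])

```text
time: 6.15
eef_pos: [0.4506, 0.2786, -0.009]
tool_rot: [[-0.929, 0.369, 0.0], [0.369, 0.929, 0.0], [-0.0, 0.0, -1.0]]
ft_force: [-2.8, 0.1, 10.1]
grip_width: 0.564
```

Call:
play_rows(linear=[[0,0,-10],[0,0,-40],[0,0,-80],[0,0,-120],[0,0,-120]], delta_rot=[[0,0,0],[0,0,0],[0,0,0],[0,0,0],[0,0,0]], claw=[1,1,1,1,1])

```text
time: 6.65
eef_pos: [0.4529, 0.2798, 0.1154]
tool_rot: [[-0.929, 0.369, 0.006], [0.369, 0.929, 0.003], [-0.005, 0.006, -1.0]]
ft_force: [-0.3, 0.1, -4.7]
grip_width: 0.561
```

Run:
```python
from h import *
o=r.get_obs();print(o["eef_pos"],o["ft_force"])
go((.645,-.1213,.10),68.3,o)
```

```text
[0.45289096 0.27981353 0.11544255] [-0.26498575  0.14440989 -4.71119375]
lin [-326.4, -302.1, 15.3] rot [0.006, 0.005, 0.001] phi 68.4 t 6.65 w 0.561
```

Call:
play_rows(linear=[[-325,-301,0],[-325,-301,0],[-325,-301,0],[-325,-301,0],[-325,-301,0],[-325,-301,0],[-325,-301,0],[-325,-301,0]], delta_rot=[[0,0,0],[0,0,0],[0,0,0],[0,0,0],[0,0,0],[0,0,0],[0,0,0],[0,0,0]], claw=[1,1,1,1,1,1,1,1])

```text
time: 7.45
eef_pos: [0.6229, -0.0844, 0.1098]
tool_rot: [[-0.929, 0.369, -0.001], [0.369, 0.929, 0.0], [0.001, -0.0, -1.0]]
ft_force: [0.2, 1.2, -4.7]
grip_width: 0.561
```

Call:
play_rows(linear=[[0,0,0],[0,0,0],[0,0,0],[0,0,0],[0,0,0],[0,0,0]], delta_rot=[[0,0,0],[0,0,0],[0,0,0],[0,0,0],[0,0,0],[0,0,0]], claw=[1,1,1,1,1,1])

```text
time: 8.05
eef_pos: [0.6229, -0.0817, 0.1106]
tool_rot: [[-0.93, 0.368, 0.0], [0.368, 0.93, -0.0], [-0.0, -0.0, -1.0]]
ft_force: [0.1, -0.2, -4.5]
grip_width: 0.56
```

```bash
cat >> h.py <<'E'
def seg(s,mask,z,near,n=""):
    k,l,st,ce=cv2.connectedComponentsWithStats(mask.astype(np.uint8))
    for i in range(1,k):
        if st[i,4]<400: continue
        vs,us=np.where(l==i)
        P=np.array([unproj(s,u,v,z)[:2] for u,v in zip(us,vs)])
        if np.linalg.norm(P.mean(0)-near)>.05: continue
        R=cv2.minAreaRect((P*1000).astype(np.float32)); b=cv2.boxPoints(R)
        e=max(b[1]-b[0],b[2]-b[1],key=np.linalg.norm)
        print(n,ce[i].round(),"mean",P.mean(0).round(4),"rect",np.round(R[0],1),np.round(R[1],1),"deg",np.degrees(np.arctan2(e[1],e[0])).round(1)%180)
def masks(s):
    h=cv2.cvtColor(s["image"],cv2.COLOR_RGB2HSV).astype(int); S,V=h[...,1],h[...,2]
    return (S<50)&(V>130), ((V<90)&(S>70))|((S<50)&(V>130))
E
python3 - <<'E'
from h import *
s=cam("wrist");save(s,"w_rb.png");a,b=masks(s)
seg(s,a,.004,(.645,-.121),"inlay");seg(s,b,.004,(.645,-.121),"board")
o=r.get_obs();print(o["eef_pos"],o["ft_force"],o["joints"])
go((.645,-.1213,-.0045),68.3,o)
E
```

```text
inlay [259. 267.] mean [ 0.6352 -0.1283] rect [ 635.2 -128.5] [27.5 51.6] deg 113.6
board [244. 243.] mean [ 0.6131 -0.1312] rect [ 618.8 -130.8] [73.3 78.6] deg 106.1
[ 0.62290553 -0.0817937   0.11060314] [ 0.63324267 -0.22983359 -3.1839777 ] [-1.78800647e-01  5.69786555e-01  1.74453872e+00 -2.22839971e-05
  8.27217541e-01 -1.37269720e+00]
lin [-35.1, -28.6, 115.1] rot [-0.0, 0.0, 0.002] phi 68.4 t 8.1 w 0.564
```

View pics/w_rb.png

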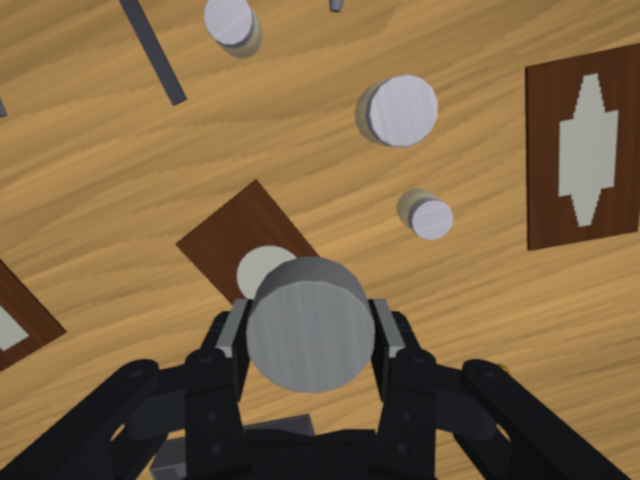

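The wrist view shows the round block held level between the pads at (311,333), with the round inlay at about (268,272) partly behind it. Moving over it and lowering.

Call:
play_rows(linear=[[-35,-29,15],[-35,-29,45],[-35,-29,75],[-35,-29,95],[-35,-29,107],[-35,-29,112],[-35,-29,115],[-35,-29,115]], delta_rot=[[0,0,0],[0,0,0],[0,0,0],[0,0,0],[0,0,0],[0,0,0],[0,0,0],[0,0,0]], claw=[1,1,1,1,1,1,1,1])

```text
time: 8.9
eef_pos: [0.6453, -0.1223, -0.0039]
tool_rot: [[-0.93, 0.369, 0.001], [0.369, 0.93, -0.0], [-0.001, 0.0, -1.0]]
ft_force: [0.1, 0.1, -4.0]
grip_width: 0.561
```

Call:
play_rows(linear=[[0,0,0],[0,0,0],[0,0,0],[0,0,0],[0,0,0],[0,0,-30],[0,0,-80],[0,0,-130]], delta_rot=[[0,0,0],[0,0,0],[0,0,0],[0,0,0],[0,0,0],[0,0,0],[0,0,0],[0,0,0]], claw=[1,-1,-1,-1,-1,-1,-1,-1])

```text
time: 9.7
eef_pos: [0.6441, -0.1221, 0.1264]
tool_rot: [[-0.929, 0.369, -0.002], [0.369, 0.929, 0.0], [0.002, -0.0, -1.0]]
ft_force: [0.7, -0.3, 1.1]
grip_width: 0.996
```

Run:
```python
from h import *
o=r.get_obs();print(o["eef_pos"],o["ft_force"])
go((.431,-.264,.15),95.4,o)
```

```text
[ 0.64408013 -0.12210308  0.12638384] [ 0.65444318 -0.2636117   1.09339116]
lin [145.7, -210.5, -23.3] rot [0.0, -0.002, -0.472] phi 68.4 t 9.7 w 0.996
```

Call:
play_rows(linear=[[146,-210,-25],[146,-210,-25],[146,-210,-25],[146,-210,-25],[146,-210,-25],[146,-210,-25],[146,-210,-25],[146,-210,-25]], delta_rot=[[0,0,-0.472],[0,0,-0.472],[0,0,-0.472],[0,0,-0.472],[0,0,-0.472],[0,0,-0.472],[0,0,-0.472],[0,0,-0.472]], claw=[-1,-1,-1,-1,-1,-1,-1,-1])

```text
time: 10.5
eef_pos: [0.4324, -0.2637, 0.1507]
tool_rot: [[-0.996, -0.093, 0.001], [-0.093, 0.996, -0.0], [-0.001, -0.0, -1.0]]
ft_force: [0.8, 0.2, -0.4]
grip_width: 1.0
```

Run:
```python
from h import *
s=cam("wrist");save(s,"w_bar.png")
for n,z in(("swage_mid",.034),("square_mid",.012)):
  for d in r.landmark_of("wrist",n)[:1]:
    u,v=d["at"][0]*640,d["at"][1]*480;print(n,d["p"],int(u),int(v),unproj(s,u,v,z).round(4))
import numpy as np
for th,c,L,W,z in((5.4,(.431,-.264),.05,.013,.044),(-9.3,(.4402,-.2594),.025,.025,.024)):
    a=np.radians(th);e=np.array([np.cos(a),np.sin(a)]);f=np.array([-e[1],e[0]])
    q=np.array([proj(s,(*(np.array(c)+i*L*e+j*W*f),z)) for i,j in((1,1),(1,-1),(-1,-1),(-1,1))])
    im=s["image"];im=np.ascontiguousarray(im);cv2.polylines(im,[q.astype(int)],True,(255,0,0));s["image"]=im
save(s,"w_bar.png");o=r.get_obs();print(o["eef_pos"],o["joints"])
seg(s,masks(s)[0],.004,(.571,-.347))
```

```text
swage_mid 0.88 304 229 [ 0.4339 -0.2683  0.034 ]
square_mid 0.91 314 236 [ 0.4456 -0.2589  0.012 ]
[ 0.43268881 -0.26299467  0.15032449] [-6.06103325e-01  3.70034324e-01  1.99208620e+00  1.51712143e-04
  7.79387289e-01 -2.27258633e+00]
 [211. 353.] mean [ 0.5761 -0.3457] rect [ 573.  -349.3] [102.   27.6] deg 9.3
```

View pics/w_bar.png

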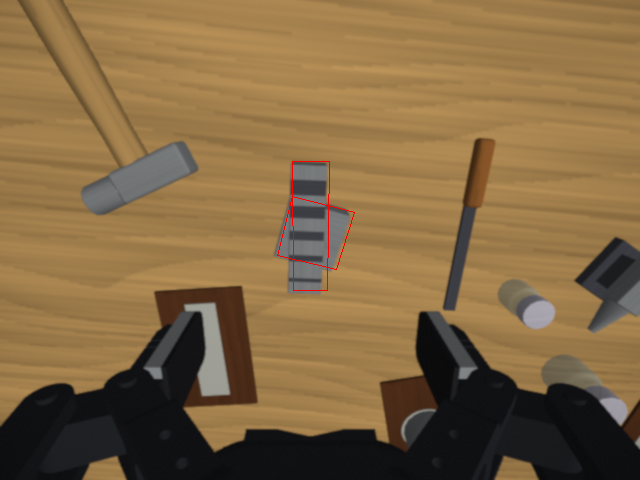

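The wrist view shows the overlaid estimates fitting the bar, centre (309,227), and the square block within about 2 px. I'll descend so the tips stop about 3 mm above the square block's top, grip, and lift straight up.

Call:
play_rows(linear=[[1,-2,45],[1,-2,85],[1,-2,112],[1,-2,128],[1,-2,136],[1,-2,136],[1,-2,136],[1,-2,136]], delta_rot=[[0,0,0],[0,0,0],[0,0,0],[0,0,0],[0,0,0],[0,0,0],[0,0,0],[0,0,0]], claw=[-1,-1,-1,-1,-1,-1,0.2,0.2])

```text
time: 11.45
eef_pos: [0.4316, -0.266, 0.0154]
tool_rot: [[-0.996, -0.094, 0.001], [-0.094, 0.996, -0.001], [-0.001, -0.001, -1.0]]
ft_force: [0.8, 0.5, 0.0]
grip_width: 0.692
```

Call:
play_rows(linear=[[0,0,0],[0,0,0],[0,0,0],[0,0,0],[0,0,0],[0,0,0]], delta_rot=[[0,0,0],[0,0,0],[0,0,0],[0,0,0],[0,0,0],[0,0,0]], claw=[1,1,1,1,1,1])

```text
time: 12.05
eef_pos: [0.4313, -0.2661, 0.0154]
tool_rot: [[-0.996, -0.094, 0.001], [-0.094, 0.996, -0.001], [-0.001, -0.001, -1.0]]
ft_force: [-1.8, 0.2, 14.5]
grip_width: 0.29
```

Call:
play_rows(linear=[[0,0,-5],[0,0,-15],[0,0,-30],[0,0,-50],[0,0,-70],[0,0,-90],[0,0,-90],[0,0,-90]], delta_rot=[[0,0,0],[0,0,0],[0,0,0],[0,0,0],[0,0,0],[0,0,0],[0,0,0],[0,0,0]], claw=[1,1,1,1,1,1,1,1])

```text
time: 12.85
eef_pos: [0.4309, -0.2658, 0.1047]
tool_rot: [[-0.996, -0.094, 0.001], [-0.094, 0.996, -0.001], [-0.001, -0.001, -1.0]]
ft_force: [0.0, 0.3, -4.8]
grip_width: 0.283
```

Run:
```python
from h import *
s=cam("wrist");save(s,"w_bar2.png");o=r.get_obs();print(o["eef_pos"],o["ft_force"])
R=np.array(o["tool_rot"]);p=np.array(o["eef_pos"])
go((.571,-.3473,.10),99.2,o)
```

```text
[ 0.43047947 -0.26544364  0.10406056] [-0.47253362  0.43793717 -4.02579642]
lin [-132.2, -94.7, 4.0] rot [0.0, -0.0, -0.066] phi 95.4 t 12.9 w 0.287
```

View pics/w_bar2.png

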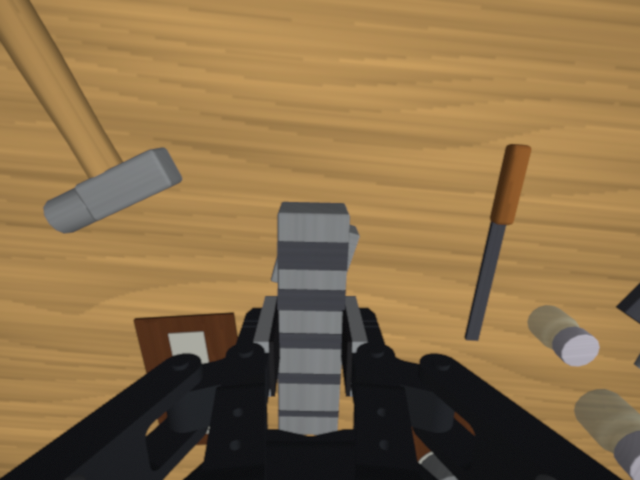

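The bar is held level, spanning rows 204–432, and the square block is still in place behind it. Carrying the bar to its board.

Call:
play_rows(linear=[[-131,-95,4],[-131,-95,4],[-131,-95,4],[-131,-95,4],[-131,-95,4],[-131,-95,40],[-131,-95,70],[-131,-95,85]], delta_rot=[[0,0,-0.066],[0,0,-0.066],[0,0,-0.066],[0,0,-0.066],[0,0,-0.066],[0,0,-0.066],[0,0,-0.066],[0,0,-0.066]], claw=[1,1,1,1,1,1,1,1])

```text
time: 13.7
eef_pos: [0.5672, -0.346, 0.0161]
tool_rot: [[-0.987, -0.159, -0.005], [-0.159, 0.987, 0.003], [0.004, 0.004, -1.0]]
ft_force: [-0.5, 0.5, -4.4]
grip_width: 0.287
```

Run:
```python
from h import *
o=r.get_obs();print(o["eef_pos"])
go((.570,-.348,-.0042),99.2,o)
```

```text
[ 0.56718952 -0.34601222  0.01613309]
lin [-2.5, -2.5, 20.3] rot [0.004, -0.004, -0.0] phi 99.2 t 13.7 w 0.287
```

Call:
play_rows(linear=[[0,0,0],[0,0,0],[0,0,0]], delta_rot=[[0,0,0],[0,0,0],[0,0,0]], claw=[1,1,1])

```text
time: 14.0
eef_pos: [0.5709, -0.3485, 0.021]
tool_rot: [[-0.987, -0.159, 0.002], [-0.159, 0.987, -0.001], [-0.001, -0.001, -1.0]]
ft_force: [0.3, 0.3, -3.1]
grip_width: 0.284
```

Run:
```python
from h import *
o=r.get_obs();print(o["eef_pos"])
go((.570,-.348,-.0042),99.2,o)
```

```text
[ 0.57090276 -0.34849218  0.0210262 ]
lin [0.9, 0.7, 25.2] rot [-0.001, 0.001, -0.0] phi 99.2 t 14.0 w 0.284
```

Call:
play_rows(linear=[[1,1,8],[1,1,15],[1,1,20],[1,1,23],[1,1,24],[1,1,24],[1,1,24]], delta_rot=[[0,0,0],[0,0,0],[0,0,0],[0,0,0],[0,0,0],[0,0,0],[0,0,0]], claw=[1,1,1,1,1,1,1])

```text
time: 14.7
eef_pos: [0.5689, -0.347, -0.0045]
tool_rot: [[-0.987, -0.16, -0.0], [-0.16, 0.987, 0.0], [0.0, 0.0, -1.0]]
ft_force: [-3.2, 1.5, -0.0]
grip_width: 0.283
```

Call:
play_rows(linear=[[0,0,0],[0,0,0],[0,0,0],[0,0,0],[0,0,0],[0,0,-30],[0,0,-80],[0,0,-130]], delta_rot=[[0,0,0],[0,0,0],[0,0,0],[0,0,0],[0,0,0],[0,0,0],[0,0,0],[0,0,0]], claw=[-1,-1,-1,-1,-1,-1,-1,-1])

```text
time: 15.5
eef_pos: [0.5684, -0.3467, 0.1263]
tool_rot: [[-0.987, -0.159, -0.002], [-0.159, 0.987, 0.001], [0.001, 0.001, -1.0]]
ft_force: [0.1, -0.8, 0.2]
grip_width: 1.007
```

Run:
```python
from h import *
o=r.get_obs();print(o["eef_pos"])
go((.4415,-.2594,.13),80.7,o)
```

```text
[ 0.56840918 -0.34673631  0.12630185]
lin [111.4, 106.5, -3.4] rot [0.001, -0.002, 0.322] phi 99.2 t 15.5 w 1.007
```

Call:
play_rows(linear=[[111,106,-4],[111,106,-4],[111,106,-4],[111,106,-4],[111,106,-4],[111,106,-4],[111,106,-4]], delta_rot=[[0,0,0.322],[0,0,0.322],[0,0,0.322],[0,0,0.322],[0,0,0.322],[0,0,0.322],[0,0,0.322]], claw=[-1,-1,-1,-1,-1,-1,-1])

```text
time: 16.2
eef_pos: [0.4439, -0.2611, 0.1295]
tool_rot: [[-0.987, 0.161, 0.001], [0.161, 0.987, -0.001], [-0.001, -0.001, -1.0]]
ft_force: [0.2, -0.3, -0.5]
grip_width: 1.003
```

Run:
```python
from h import *
s=cam("wrist");o=r.get_obs();print(o["eef_pos"])
h=cv2.cvtColor(s["image"],cv2.COLOR_RGB2HSV).astype(int)
seg(s,h[...,1]<45,.024,(.44,-.259),"sq")
for d in r.landmark_of("wrist","square_mid")[:1]:
    u,v=d["at"][0]*640,d["at"][1]*480;print(d["p"],int(u),int(v),unproj(s,u,v,.012).round(4))
im=np.ascontiguousarray(s["image"])
for th,c,L,W,z in((-9.3,(.4402,-.2594),.025,.025,.024),(9.2,(.571,-.3473),.05,.013,.024)):
    a=np.radians(th);e=np.array([np.cos(a),np.sin(a)]);f=np.array([-e[1],e[0]])
    q=np.array([proj(s,(*(np.array(c)+i*L*e+j*W*f),z)) for i,j in((1,1),(1,-1),(-1,-1),(-1,1))])
    cv2.polylines(im,[q.astype(int)],True,(255,0,0))
s["image"]=im;save(s,"w_sq.png")
go((.4415,-.2594,-.009),80.7)
```

```text
[ 0.44365901 -0.26099159  0.12938858]
sq [308. 226.] mean [ 0.4393 -0.2622] rect [ 440.  -262.2] [48.8 52.6] deg 169.2
0.89 309 228 [ 0.4448 -0.2617  0.012 ]
lin [2.1, 1.1, 138.3] rot [-0.0, 0.0, 0.001] phi 80.7 t 16.3 w 0.997
```

View pics/w_sq.png

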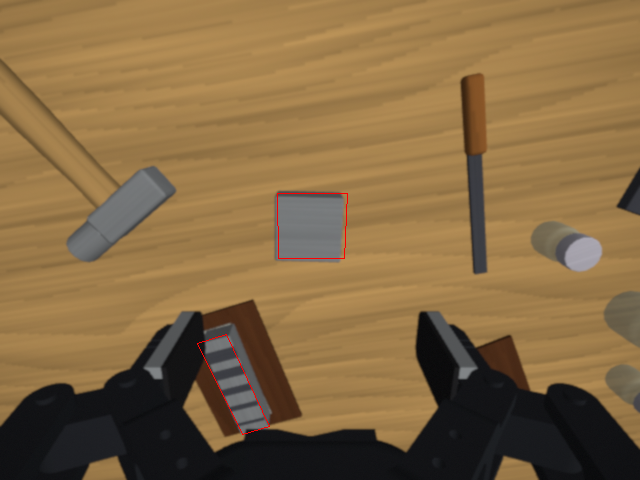

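The wrist view shows the square block at (310,227), within 2 mm of the estimate, and the bar lying on its board at (235,378). Descending on the square block.

Call:
play_rows(linear=[[3,-1,45],[3,-1,85],[3,-1,113],[3,-1,130],[3,-1,138],[3,-1,138],[3,-1,138],[3,-1,138]], delta_rot=[[0,0,0.01],[0,0,0.01],[0,0,0.01],[0,0,0.01],[0,0,0.01],[0,0,0.01],[0,0,0.01],[0,0,0.01]], claw=[-1,-1,-1,-1,-1,-1,1,1])

```text
time: 17.1
eef_pos: [0.4401, -0.2611, -0.0076]
tool_rot: [[-0.985, 0.171, 0.001], [0.171, 0.985, -0.001], [-0.001, -0.001, -1.0]]
ft_force: [0.4, -0.3, -0.4]
grip_width: 0.687
```

Call:
play_rows(linear=[[0,0,0],[0,0,0],[0,0,0],[0,0,0]], delta_rot=[[0,0,0],[0,0,0],[0,0,0],[0,0,0]], claw=[1,1,1,1])

```text
time: 17.5
eef_pos: [0.4402, -0.2612, -0.0072]
tool_rot: [[-0.985, 0.171, 0.002], [0.171, 0.985, -0.001], [-0.002, -0.001, -1.0]]
ft_force: [-0.9, 1.4, 11.3]
grip_width: 0.57
```

Call:
play_rows(linear=[[0,0,-10],[0,0,-40],[0,0,-80],[0,0,-120],[0,0,-120],[0,0,-120]], delta_rot=[[0,0,0],[0,0,0],[0,0,0],[0,0,0],[0,0,0],[0,0,0]], claw=[1,1,1,1,1,1])

```text
time: 18.1
eef_pos: [0.4399, -0.261, 0.1127]
tool_rot: [[-0.985, 0.171, 0.002], [0.171, 0.985, -0.001], [-0.002, -0.001, -1.0]]
ft_force: [-0.3, 0.0, -4.6]
grip_width: 0.567
```

Run:
```python
from h import *
o=r.get_obs();print(o["eef_pos"],o["ft_force"])
go((.66,.0,.115),85,o);go((.5635,.362,.11),90,o)
```

```text
[ 0.43985192 -0.26097604  0.11273676] [-0.34567397  0.04645811 -4.59209417]
lin [-172.3, 294.8, -2.2] rot [-0.001, 0.002, -0.085] phi 80.2 t 18.1 w 0.567
lin [-15.3, 634.9, 2.1] rot [-0.001, 0.002, -0.172] phi 80.2 t 18.1 w 0.567
```

Call:
play_rows(linear=[[-15,635,2],[-15,635,2],[-15,635,2],[-15,635,2],[-15,635,2],[-15,635,2],[-15,635,2],[-15,635,2]], delta_rot=[[0,0,-0.172],[0,0,-0.172],[0,0,-0.172],[0,0,-0.172],[0,0,-0.172],[0,0,-0.172],[0,0,-0.172],[0,0,-0.172]], claw=[1,1,1,1,1,1,1,1])

```text
time: 18.9
eef_pos: [0.5159, 0.1337, 0.1088]
tool_rot: [[-1.0, -0.0, -0.003], [-0.0, 1.0, -0.001], [0.003, -0.001, -1.0]]
ft_force: [1.2, -0.8, -4.5]
grip_width: 0.567
```

Run:
```python
from h import *
o=r.get_obs();print(o["eef_pos"],o["ft_force"])
go((.5635,.362,.11),90,o)
```

```text
[0.51590388 0.13365883 0.1087527 ] [ 1.15964547 -0.83458819 -4.50243464]
lin [-47.7, 228.3, -1.5] rot [-0.001, -0.003, 0.0] phi 90.0 t 18.9 w 0.567
```

Call:
play_rows(linear=[[-47,228,0],[-47,228,0],[-47,228,0],[-47,228,0],[-47,228,0],[-47,228,0],[-47,228,0],[-47,228,0]], delta_rot=[[0,0,0],[0,0,0],[0,0,0],[0,0,0],[0,0,0],[0,0,0],[0,0,0],[0,0,0]], claw=[1,1,1,1,1,1,1,1])

```text
time: 19.7
eef_pos: [0.563, 0.3585, 0.1088]
tool_rot: [[-1.0, 0.0, -0.002], [0.0, 1.0, -0.002], [0.002, -0.002, -1.0]]
ft_force: [-0.4, 0.3, -4.5]
grip_width: 0.569
```

Run:
```python
from h import *
s=cam("wrist");o=r.get_obs();print(o["eef_pos"],o["ft_force"])
a,b=masks(s)
seg(s,a,.004,(.563,.362),"inlay");seg(s,b,.004,(.563,.362),"board")
go((.5638,.362,-.0028),90,o)
s=cam("top"); seg(s,masks(s)[0],.004,(.563,.362),"top inlay")
```

```text
[0.56337055 0.35836854 0.10924951] [-0.64363126 -0.33810491 -3.86867357]
inlay [313. 229.] mean [0.5602 0.3599] rect [561.1 359.9] [45.3 52.3] deg 90.1
board [313. 200.] mean [0.5392 0.3597] rect [541.7 359.7] [84.2 78.3] deg 0.1
lin [-0.6, 3.8, 112.0] rot [-0.001, -0.002, -0.001] phi 90.0 t 19.75 w 0.57
top inlay [144. 231.] mean [0.5603 0.3587] rect [563.9 362.5] [50.7 50.7] deg 179.6
```

Call:
play_rows(linear=[[-1,3,30],[-1,3,60],[-1,3,85],[-1,3,100],[-1,3,108],[-1,3,112],[-1,3,112],[-1,3,112]], delta_rot=[[0,0,0],[0,0,0],[0,0,0],[0,0,0],[0,0,0],[0,0,0],[0,0,0],[0,0,0]], claw=[1,1,1,1,1,1,1,1])

```text
time: 20.6
eef_pos: [0.5657, 0.363, -0.0007]
tool_rot: [[-1.0, -0.0, 0.001], [-0.0, 1.0, 0.001], [-0.001, 0.001, -1.0]]
ft_force: [-0.2, -0.5, -3.3]
grip_width: 0.569
```

Call:
play_rows(linear=[[0,0,0],[0,0,0],[0,0,0],[0,0,0],[0,0,0],[0,0,-30],[0,0,-80],[0,0,-130]], delta_rot=[[0,0,0],[0,0,0],[0,0,0],[0,0,0],[0,0,0],[0,0,0],[0,0,0],[0,0,0]], claw=[-1,-1,-1,-1,-1,-1,-1,-1])

```text
time: 21.4
eef_pos: [0.5644, 0.3623, 0.129]
tool_rot: [[-1.0, -0.0, -0.002], [-0.0, 1.0, -0.001], [0.002, -0.001, -1.0]]
ft_force: [1.0, 0.1, -0.7]
grip_width: 1.001
```

Run:
```python
from h import *
o=r.get_obs();print(o["eef_pos"])
go((.4525,.006,.15),63,o)
```

```text
[0.56440008 0.36227764 0.129014  ]
lin [112.0, -356.3, -20.5] rot [-0.001, -0.001, 0.471] phi 90.0 t 21.4 w 1.001
```

Call:
play_rows(linear=[[112,-356,-20],[112,-356,-20],[112,-356,-20],[112,-356,-20],[112,-356,-20],[112,-356,-20],[112,-356,-20],[112,-356,-20]], delta_rot=[[0,0,0.471],[0,0,0.471],[0,0,0.471],[0,0,0.471],[0,0,0.471],[0,0,0.471],[0,0,0.471],[0,0,0.471]], claw=[-1,-1,-1,-1,-1,-1,-1,-1])

```text
time: 22.2
eef_pos: [0.4515, 0.004, 0.1485]
tool_rot: [[-0.891, 0.455, -0.0], [0.455, 0.891, -0.0], [0.0, -0.0, -1.0]]
ft_force: [0.1, 1.2, -0.9]
grip_width: 0.999
```

Call:
play_rows(linear=[[0,0,0],[0,0,0],[0,0,0]], delta_rot=[[0,0,0],[0,0,0],[0,0,0]], claw=[-1,-1,-1])

```text
time: 22.5
eef_pos: [0.4535, 0.0073, 0.1483]
tool_rot: [[-0.891, 0.453, 0.0], [0.453, 0.891, 0.0], [-0.0, 0.0, -1.0]]
ft_force: [-0.2, 0.4, -0.7]
grip_width: 1.001
```

Run:
```python
from h import *
go((.4525,.006,.15),63)
s=cam("wrist");o=r.get_obs();print(o["eef_pos"])
h=cv2.cvtColor(s["image"],cv2.COLOR_RGB2HSV).astype(int)
seg(s,h[...,1]<60,.036,(.4525,.006),"anvil")
for d in r.landmark_of("wrist","anvil_mid")[:1]:
    u,v=d["at"][0]*640,d["at"][1]*480;print(d["p"],int(u),int(v),unproj(s,u,v,.021).round(4))
im=np.ascontiguousarray(s["image"])
for th,c,L,W,z in((153,(.4525,.0065),.022,.012,.042),(153,(.4525,.0065),.052,.0005,.034)):
    a=np.radians(th);e=np.array([np.cos(a),np.sin(a)]);f=np.array([-e[1],e[0]])
    q=np.array([proj(s,(*(np.array(c)+i*L*e+j*W*f),z)) for i,j in((1,1),(1,-1),(-1,-1),(-1,1))])
    cv2.polylines(im,[q.astype(int)],True,(255,0,0))
s["image"]=im;save(s,"w_anv.png")
```

```text
lin [0.4, -1.6, -1.7] rot [0.0, 0.0, 0.001] phi 63.0 t 22.5 w 1.001
[0.45351664 0.00744194 0.14821963]
anvil [308. 226.] mean [0.4512 0.0074] rect [454.5   5.9] [ 31.7 103.4] deg 153.1
```

View pics/w_anv.png

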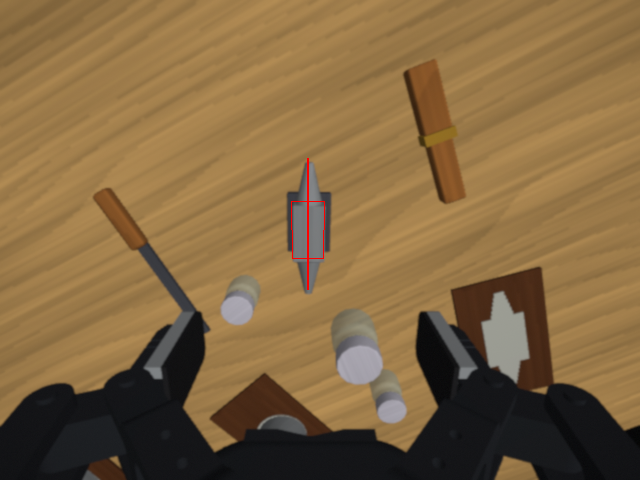

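The overlay sits on the anvil's head and horns at (308,226). Descending to grip the head.

Call:
play_rows(linear=[[0,-1,45],[0,-1,90],[0,-1,120],[0,-1,137],[0,-1,146],[0,-1,146],[0,-1,146],[0,-1,146]], delta_rot=[[0,0,0],[0,0,0],[0,0,0],[0,0,0],[0,0,0],[0,0,0],[0,0,0],[0,0,0]], claw=[-1,-1,-1,-1,-1,-1,1,1])

```text
time: 23.4
eef_pos: [0.4534, 0.0059, 0.0032]
tool_rot: [[-0.891, 0.453, 0.002], [0.453, 0.891, -0.0], [-0.002, 0.001, -1.0]]
ft_force: [-0.3, 0.4, -0.3]
grip_width: 0.689
```

Call:
play_rows(linear=[[0,0,0],[0,0,0],[0,0,0],[0,0,0],[0,0,0]], delta_rot=[[0,0,0],[0,0,0],[0,0,0],[0,0,0],[0,0,0]], claw=[1,1,1,1,1])

```text
time: 23.9
eef_pos: [0.4531, 0.0058, 0.0029]
tool_rot: [[-0.891, 0.454, 0.001], [0.454, 0.891, -0.0], [-0.001, 0.0, -1.0]]
ft_force: [-1.5, 2.7, 13.0]
grip_width: 0.269
```

Call:
play_rows(linear=[[0,0,-10],[0,0,-40],[0,0,-80],[0,0,-120],[0,0,-120],[0,0,-120]], delta_rot=[[0,0,0],[0,0,0],[0,0,0],[0,0,0],[0,0,0],[0,0,0]], claw=[1,1,1,1,1,1])

```text
time: 24.5
eef_pos: [0.4531, 0.0057, 0.1232]
tool_rot: [[-0.891, 0.454, 0.002], [0.454, 0.891, -0.0], [-0.002, 0.001, -1.0]]
ft_force: [0.2, -0.4, -4.7]
grip_width: 0.271
```

Run:
```python
from h import *
o=r.get_obs();print(o["eef_pos"],o["ft_force"])
go((.641,.1198,.115),79.5,o)
```

```text
[0.45310926 0.00571345 0.12320012] [ 0.24906475 -0.39534004 -4.69332387]
lin [-115.7, 186.9, 8.6] rot [0.001, 0.002, -0.288] phi 63.0 t 24.5 w 0.271
```

Held. Carrying it; the foot is about 12 cm up, well over the jars.

Call:
play_rows(linear=[[-116,187,0],[-116,187,0],[-116,187,0],[-116,187,0],[-116,187,0],[-116,187,0],[-116,187,0],[-116,187,0]], delta_rot=[[0,0,-0.288],[0,0,-0.288],[0,0,-0.288],[0,0,-0.288],[0,0,-0.288],[0,0,-0.288],[0,0,-0.288],[0,0,-0.288]], claw=[1,1,1,1,1,1,1,1])

```text
time: 25.3
eef_pos: [0.6392, 0.1192, 0.1209]
tool_rot: [[-0.983, 0.182, -0.003], [0.182, 0.983, -0.0], [0.003, -0.001, -1.0]]
ft_force: [0.3, -0.3, -3.1]
grip_width: 0.272
```

Call:
play_rows(linear=[[0,0,0],[0,0,0]], delta_rot=[[0,0,0],[0,0,0]], claw=[1,1])

```text
time: 25.5
eef_pos: [0.6404, 0.1193, 0.1223]
tool_rot: [[-0.983, 0.182, -0.0], [0.182, 0.983, -0.0], [0.0, -0.0, -1.0]]
ft_force: [0.1, -0.2, -3.4]
grip_width: 0.268
```

Run:
```python
from h import *
o=r.get_obs();print(o["eef_pos"],o["ft_force"],o["grip_width"])
go((.641,.1195,.0075),79.5,o)
```

```text
[0.64037846 0.11932511 0.12229765] [ 0.12320199 -0.2367919  -3.44322796] 0.2681146201198301
lin [-0.6, 0.3, 114.8] rot [-0.0, -0.0, -0.0] phi 79.5 t 25.5 w 0.268
```

Call:
play_rows(linear=[[-1,0,30],[-1,0,60],[-1,0,85],[-1,0,102],[-1,0,111],[-1,0,115],[-1,0,115],[-1,0,115]], delta_rot=[[0,0,0],[0,0,0],[0,0,0],[0,0,0],[0,0,0],[0,0,0],[0,0,0],[0,0,0]], claw=[1,1,1,1,1,1,1,1])

```text
time: 26.3
eef_pos: [0.6427, 0.1198, 0.0082]
tool_rot: [[-0.983, 0.182, 0.002], [0.182, 0.983, 0.0], [-0.002, 0.001, -1.0]]
ft_force: [0.3, 0.5, -2.3]
grip_width: 0.269
```

Call:
play_rows(linear=[[0,0,0],[0,0,0],[0,0,0],[0,0,0],[0,0,0],[0,0,-30],[0,0,-80],[0,0,-130]], delta_rot=[[0,0,0],[0,0,0],[0,0,0],[0,0,0],[0,0,0],[0,0,0],[0,0,0],[0,0,0]], claw=[-1,-1,-1,-1,-1,-1,-1,-1])

```text
time: 27.1
eef_pos: [0.6411, 0.1195, 0.138]
tool_rot: [[-0.983, 0.182, -0.002], [0.182, 0.983, -0.0], [0.002, -0.001, -1.0]]
ft_force: [1.6, 0.3, 0.5]
grip_width: 1.004
```

Run:
```python
from h import *
o=r.get_obs();print(o["eef_pos"]);go((.44,.12,.3),79.5,o)
```

```text
[0.64106892 0.11953072 0.1380455 ]
lin [198.1, -36.2, -161.6] rot [-0.001, -0.002, 0.0] phi 79.5 t 27.1 w 1.004
```

Call:
play_rows(linear=[[0,0,-60],[408,331,-160],[408,331,-160],[408,331,-160],[408,331,-160],[408,331,-160],[408,331,-160],[408,331,-160]], delta_rot=[[0,0,0],[0,0,0],[0,0,0],[0,0,0],[0,0,0],[0,0,0],[0,0,0],[0,0,0]], claw=[-1,-1,-1,-1,-1,-1,-1,-1])

```text
time: 27.9
eef_pos: [0.4179, 0.3814, 0.2595]
tool_rot: [[-0.983, 0.182, 0.0], [0.182, 0.983, 0.0], [-0.0, 0.0, -1.0]]
ft_force: [0.0, 0.8, 0.5]
grip_width: 0.997
```

Call:
play_rows(linear=[[75,65,0],[150,130,0],[180,160,0],[180,160,0],[180,160,0]], delta_rot=[[0,0,0],[0,0,0],[0,0,0],[0,0,0],[0,0,0]], claw=[-1,-1,-1,-1,-1])

```text
time: 28.4
eef_pos: [0.2695, 0.5722, 0.259]
tool_rot: [[-0.984, 0.181, -0.0], [0.181, 0.984, 0.0], [0.0, 0.0, -1.0]]
ft_force: [1.4, 0.0, 0.4]
grip_width: 1.001
```

Run:
```python
from h import *
o=r.get_obs();print(o["eef_pos"],o["time"])
s=cam("top");t=s["image"].copy();im=np.ascontiguousarray(cv2.resize(t[150:310,110:530],None,fx=1.9,fy=1.9,interpolation=cv2.INTER_CUBIC))
h=cv2.cvtColor(t,cv2.COLOR_RGB2HSV).astype(int)
def draw(c,th,L,W,z,rd=0):
    a=np.radians(th);e=np.array([np.cos(a),np.sin(a)]);f=np.array([-e[1],e[0]])
    if rd: pts=[np.array(c)+rd*np.array([np.cos(k),np.sin(k)]) for k in np.linspace(0,6.28,30)]
    else: pts=[np.array(c)+i*L*e+j*W*f for i,j in((1,1),(1,-1),(-1,-1),(-1,1))]
    q=np.array([(proj(s,(*p,z))+.5-[110,150])*1.9 for p in pts]);cv2.polylines(im,[q.astype(int)],True,(255,0,0))
draw((.571,-.3473),9.2,.05,.013,.024);draw((.564,.362),0,.025,.025,.028);draw((.645,-.1213),0,0,0,.03,.025);draw((.641,.1198),169.5,.022,.012,.046);draw((.641,.1198),169.5,.052,.001,.038)
cv2.imwrite("pics/fin_top.png",im[...,::-1])
for n,z,sp in(("swage_mid",.014,(.571,-.3473)),("square_mid",.016,(.564,.362)),("round_mid",.017,(.645,-.1213)),("anvil_mid",.025,(.641,.1198))):
    for d in r.landmark_of("top",n)[:1]:
        u,v=d["at"][0]*640,d["at"][1]*480;print(n,d["p"],((unproj(s,u,v,z)[:2]-sp)*1000).round(1))
for d in r.landmark_of("top","jar_mid")[:3]: print("jar",unproj(s,d["at"][0]*640,d["at"][1]*480,.03).round(3))
q=cam("side");cv2.imwrite("pics/fin_side.png",cv2.resize(q["image"][150:430,150:570],None,fx=1.9,fy=1.9,interpolation=cv2.INTER_CUBIC)[...,::-1])
```

```text
[0.26949521 0.5721647  0.2590482 ] 28.4
swage_mid 0.87 [-4.1  4.1]
square_mid 0.55 [6.7 0.4]
round_mid 0.67 [5.  3.5]
anvil_mid 0.62 [ 1.  -2.7]
jar [ 0.644 -0.119  0.03 ]
jar [ 0.483 -0.07   0.03 ]
jar [0.565 0.002 0.03 ]
```

View pics/fin_top.png

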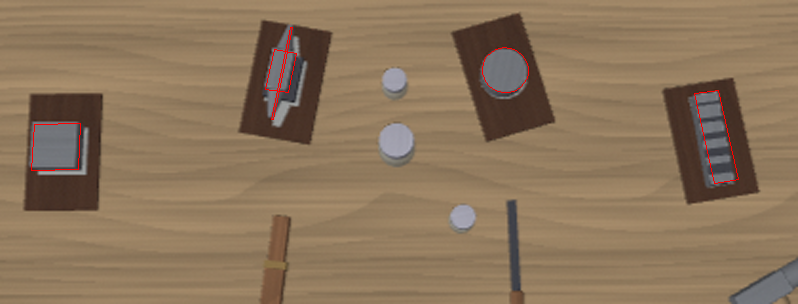

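View pics/fin_side.png

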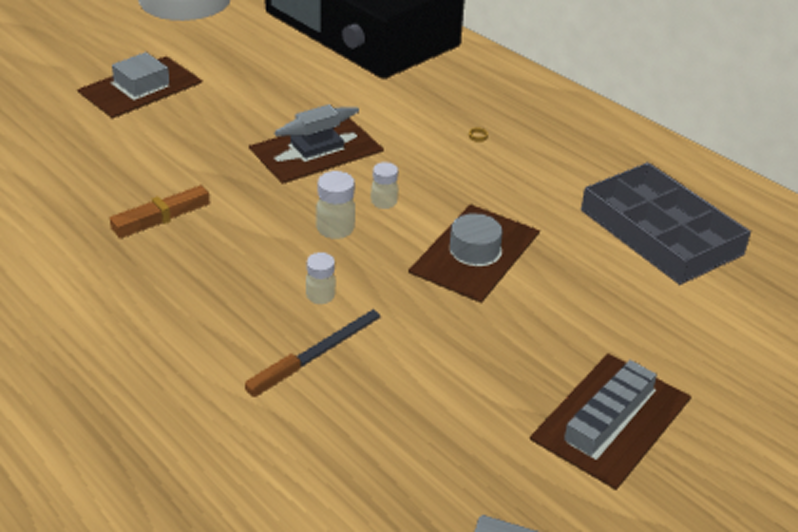

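The top view shows all four tools on their boards within about 1–2 px (2–4 mm) of the expected outlines. The side view shows each standing flat with only thin felt edges visible, and the jars upright where they were. Handing in.

```bash
python3 -c "
from station import r
print(r.close_job(), r.get_obs()['time'])"
```

```text
the job is handed in; nothing more can be done
the job is handed in; nothing more can be done
```

I placed all four tools on their matching boards, released them and handed the job in at about 28.5 s of the 109 s allowed. No verdict was reported.

- **Order:** I moved the round block first. Then I lifted the bar about 90 mm straight up off the square block and placed it. The square block and the anvil followed. When I went to pick up the square block, it was still within about 2 mm of where I first measured it.
- **First grip missed:** My first close on the round block shut on air above it. The images showed the finger tips about 29 mm farther back than the text states. I corrected for that, and every later grip held, with about 4–5 N of weight on the wrist.
- **Last checks:**
  - In the final pictures, each tool stood flat on its board, within about 2–4 mm of its expected outline by overlay. The limit is 12 mm.
  - The network's own readings disagreed slightly, at about 3–7 mm off. The largest was the square block at 6.7 mm, also inside the limit.
  - The jar was upright at about (0.565, 0.002), where it started. The gripper was clear of everything.
- **Small drop:** The square block was released about 2.5 mm above its board, so it settled rather than being pressed down.

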